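# Reset and restart the units on the repair bench

## Task

Restart the test run on the repair bench: with your fingertips, gently press the red button all the way down, keep it down for about half a second and let it spring back up, then press the green button in the same way. Nothing is to be gripped, lifted or shoved along: the two units you press stay standing where they are, do not touch the units with the yellow and blue buttons, and leave the capacitors, screwdriver and circuit board as they lie. Finish with the hand drawn back at least 10 cm clear of the buttons.

Things in the scene. Friction and masses are not known exactly. Their poses are not given: they have to be found in the camera images.
- red_unit: loose control unit with the red button: white plastic box, 75 (x) x 95 (y) x 42 (z) mm, about 0.4 kg, standing on the bench; origin at the centre of its underside, z up; a small black window lies on its top towards its -x edge, the button 15 mm from the centre towards +x. It can be turned up to 0.5 rad about the vertical.
- red_top (a point): centre of the flat top of the red button, a round cap 32 mm in diameter standing 14 mm proud of the unit's top (56 mm above the bench when up); the point moves down with the cap
- red_button (a joint): how far the red button is pressed down, in m: 0 up, 0.008 fully down. It springs back when released. It takes about 1.2 N to start it, 4.2 N to hold it 5 mm down (which counts as pressed) and 6 N to hold it at the end of its 8 mm travel.
- green_unit: loose control unit with the green button: white plastic box, 75 (x) x 95 (y) x 42 (z) mm, about 0.4 kg, standing on the bench; origin at the centre of its underside, z up; a small black window lies on its top towards its -x edge, the button 15 mm from the centre towards +x. It can be turned up to 0.5 rad about the vertical.
- green_top (a point): centre of the flat top of the green button, a round cap 32 mm in diameter standing 14 mm proud of the unit's top (56 mm above the bench when up); the point moves down with the cap
- green_button (a joint): how far the green button is pressed down, in m: 0 up, 0.008 fully down. It springs back when released. It takes about 1.2 N to start it, 4.2 N to hold it 5 mm down (which counts as pressed) and 6 N to hold it at the end of its 8 mm travel.
- yellow_unit: loose control unit with the yellow button: white plastic box, 75 (x) x 95 (y) x 42 (z) mm, about 0.4 kg, standing on the bench; origin at the centre of its underside, z up; a small black window lies on its top towards its -x edge, the button 15 mm from the centre towards +x. It can be turned up to 0.5 rad about the vertical.
- yellow_top (a point): centre of the flat top of the yellow button, a round cap 32 mm in diameter standing 14 mm proud of the unit's top (56 mm above the bench when up); the point moves down with the cap
- yellow_button (a joint): how far the yellow button is pressed down, in m: 0 up, 0.008 fully down; must stay up
- blue_unit: loose control unit with the blue button: white plastic box, 75 (x) x 95 (y) x 42 (z) mm, about 0.4 kg, standing on the bench; origin at the centre of its underside, z up; a small black window lies on its top towards its -x edge, the button 15 mm from the centre towards +x. It can be turned up to 0.5 rad about the vertical.
- blue_top (a point): centre of the flat top of the blue button, a round cap 32 mm in diameter standing 14 mm proud of the unit's top (56 mm above the bench when up); the point moves down with the cap
- blue_button (a joint): how far the blue button is pressed down, in m: 0 up, 0.008 fully down; must stay up
- cap0: loose black capacitor with a silver top, a cylinder 25 mm in diameter and 40 mm tall standing upright on the bench, 30 g; origin at the centre of its underside
- cap1: loose black capacitor with a silver top, a cylinder 25 mm in diameter and 40 mm tall standing upright on the bench, 30 g; origin at the centre of its underside
- cap2: loose black capacitor with a silver top, a cylinder 25 mm in diameter and 40 mm tall standing upright on the bench, 30 g; origin at the centre of its underside
- driver: loose screwdriver with an orange handle, lying on the bench beyond the units, about 0.2 m long and under 40 mm high; origin under its middle
- board: loose green circuit board with parts on it, 70 x 110 x 11 mm, lying on the bench beyond the units; origin at the centre of its underside
There are look-alikes about, which are no part of the job. Leave any purple look-alike of the red_unit alone.

How it is judged:
By the outcome, as a careful person would: the job done as asked, in the order asked, and still so for the second after the job is handed in, with the robot touching nothing.
It also fails if it takes over 42 s, if anything falls off the work surface, if the arm or the gripper's body presses on something with over 40 N, if the wrist force passes 120 N, or if a joint passes its speed limit or range.

## Robot

A 6-joint arm with a two-finger parallel gripper is mounted at the origin on the work surface. World frame = base frame: x ahead of the robot, y to its left, z up, the work surface at z = 0. Lengths are in m, angles in rad, forces in N, time in s.
With the tool pointing down it reaches from about 0.35 to 0.975 m from the base axis. Payload 4.9 kg.
Tool frame: the origin (TCP) lies between the finger pads, 19 mm behind the fingertips; this is the grasp point; z points along the fingers, y is the line along which they close (so a half turn about z gives the same grasp; the last joint's range is limited). The gripper opens to 85 mm and grips with 20 to 120 N. Pads are 22 mm wide; open, the fingers measure 114 mm over their backs; the gripper's body (76 mm by 85 mm) begins 54 mm behind the grasp point. The pads swing forward as they close: fully open they stand 13 mm farther back than shut.
Start: joints at [1.183, 0.053, 1.613, -0, 1.476, -0.119], TCP at [0.166, 0.603, 0.25] pointing down, gripper open.
Joint ranges: [-3.01, 3.01], [-1.01, 2.22], [0.06, 2.58], [-1.02, 4.17], [0.09, 2.62], [-3.14, 3.14]. Speed limits (rad/s): [2.57, 2.57, 3.14, 3.14, 3.14, 3.14].

## Interface

Orientations are given as a rotation vector (axis times angle).
In Python, from station import get_obs, get_image, calibration, finish_job gives the robot as it stands. The module is installed in compiled form; this text tells all that it offers.
- The arm moves only by the tool arm_command, never from a script. Its argument "plan" is a list that holds one entry, the list of rows, each a list of 6 numbers: the shift along the tool's x, y, z in cm, then the turn, a rotation vector about the tool's x, y, z in rad. A call has 1 to 12 rows; each row is the pose to reach, as a shift and turn from the pose commanded when the call began, along the tool's axes at that moment; what a row does not reach only later rows make up. A row lasts 1/12 s, in which the tool goes at most 41.7 mm and 7.16 degrees, less where a joint would pass 70% of its speed; a pose out of reach is approached as far as the arm can. A call with a gripper value outside its range is refused whole. "gripper" is the closure, from -1 (fully open) to 1 (shut), set as the call begins (left out, the last holds). The fingers move at their own pace and stop on an object; "force" is the grip in N (left out, the last holds). Time passes only in rows, so rows that repeat a pose let the fingers close. It gives the time, the measured TCP pose, the force, the opening and the grip force at its end, in the units of the state.
- get_obs(): the state, without advancing time (a new reading comes with each control period).
- get_image(name): name is "scene" or "top" or "wrist"; returns (picture, depth): 480x640x3 uint8, blue, green, red; 480x640 float32, m along the optical axis (not along the pixel's ray), 0 where there is no reading.
- calibration(name): a dict with "fx", "fy", "cx", "cy" (pixels), "pose" (4x4, takes a point from camera to world coordinates). Camera axes: x right, y up, looking along -z (the intrinsics and any distortion apply to the point x, -y, -z); pixel columns grow to the right and rows downward; lengths in m; the calibration is good to about 2 mm. A picture is of the moment at which its call begins: read the wrist's pose just before it. calibration takes no time and is no camera call; for the wrist camera it gives the pose at the moment of the call.
- finish_job(): hands the job in; it is judged then, once.
The state is a dict: "t": time; "q": joint angles; "dq": joint speeds; "effort": joint torques, N m; "tool_pos": TCP position; "tool_rot": TCP orientation; "contact_force": force on the tool from outside, world axes, zero at the start; "wrist_torque": the same for the moment, N m; "opening": finger opening in m; "grip_force": force on a finger pad.
Only numpy, scipy, OpenCV 4.12 (cv2) and the standard library are available. Lean on these libraries where they do the work, as an engineer would, in place of code of your own. Each camera call takes 0.05 s, during which the arm holds its last target. There are 200 camera calls.

## Working session

There is one attempt and no reset: what is moved stays moved. The work goes in short steps, Python scripts to look and compute and a tool call to move; the robot and the scene stay as the last step left them, time stands still between calls to the robot, and variables do not carry over. Pictures are saved under pics/ and viewed, at most 10 in all, crops included, and the job is handed in when it is done.

Besides the shell and the picture viewer there is one more tool, called after "Request:" as name([rows], argument=value, ...), one row to a line, values as JSON. arm_command: Moves the arm, as the interface text tells. Its arguments: {"type":"object","properties":{"plan":{"type":"array"},"gripper":{"type":"number"},"force":{"type":"number"}},"required":["plan"]}

```bash
mkdir -p pics
cat > h.py <<'E'
import numpy as np,cv2
from station import *
from scipy.spatial.transform import Rotation as R
def cloud(n):
    c=calibration(n); im,d=get_image(n)
    v,u=np.mgrid[0:480,0:640]
    P=np.stack([(u-c['cx'])/c['fx']*d,-(v-c['cy'])/c['fy']*d,-d],-1)
    T=np.array(c['pose']); return im,d,P@T[:3,:3].T+T[:3,3]
E
python3 - <<'E'
from h import *
o=get_obs();print(o['t'],o['tool_pos'],o['tool_rot'],o['opening'],o['contact_force'])
for n in('scene','top'):
    im,d,P=cloud(n);cv2.imwrite(f'pics/{n}0.png',im);np.savez(f'{n}.npz',im=im,d=d,P=P)
    print({k:v for k,v in calibration(n).items()})
E
```

```text
0.0 [0.1657775  0.60200328 0.24878436] [-0.42088413 -3.11275288  0.00312369] 0.08546556498429407 [-0.78827081 -0.13246401  0.34081144]
{'fx': 516.697288244462, 'fy': 516.697288244462, 'cx': 326.97665497378546, 'cy': 242.38526202253124, 'pose': array([[ 0.57412977, -0.54925913,  0.607198  ,  1.13323614],
       [ 0.81874881,  0.38970512, -0.42164001, -0.3874469 ],
       [-0.00503855,  0.73921873,  0.67344658,  0.73400244],
       [ 0.        ,  0.        ,  0.        ,  1.        ]])}
{'fx': 456.87772066084943, 'fy': 456.87772066084943, 'cx': 322.97795345759494, 'cy': 240.72019545489712, 'pose': array([[ 0.01456568,  0.98369083, -0.17927684,  0.36460148],
       [-0.99971677,  0.01770198,  0.01590683,  0.01294169],
       [ 0.01882096,  0.17899437,  0.98367006,  0.9659851 ],
       [ 0.        ,  0.        ,  0.        ,  1.        ]])}
```

View pics/top0.png

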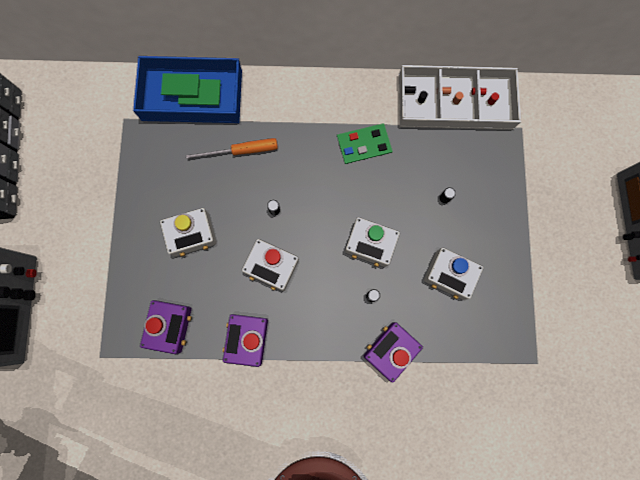

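View pics/scene0.png

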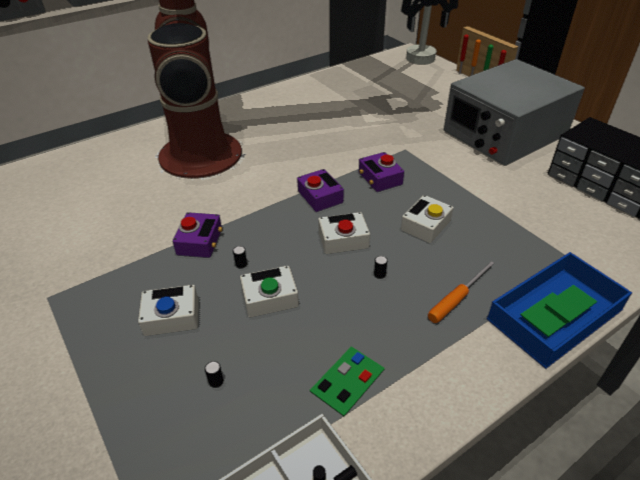

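Top view, candidates with red caps: white box at (272,257), and purple boxes at (154,326), (251,342) and (400,358). The white one fits red_unit, since the purple ones are look-alikes. The green button is on the white unit at (376,233). Yellow is at (182,223), blue at (460,266), and the capacitors are at (273,207), (447,195) and (373,296).

Run:
```python
from h import *
im=np.load('top.npz')['im']
cv2.imwrite('pics/crop.png',cv2.resize(im[190:320,220:420],None,fx=4,fy=4,interpolation=cv2.INTER_CUBIC))
for n in('top','scene'):
    z=np.load(n+'.npz');P=z['P'];hsv=cv2.cvtColor(z['im'],cv2.COLOR_BGR2HSV)
    H,S,V=[hsv[...,i].astype(int) for i in range(3)]
    for name,m in (('red',(H<8)|(H>172)),('green',(H>50)&(H<85))):
        m=m&(S>130)&(V>70)&(P[...,2]>.049)&(P[...,2]<.064)
        k,l,st,c=cv2.connectedComponentsWithStats(m.astype(np.uint8))
        for i in range(1,k):
            if st[i,4]>60:
                p=P[l==i]; print(n,name,c[i].round(),st[i,4],((p.max(0)+p.min(0))/2).round(4),np.median(p,0).round(4),np.ptp(p,axis=0).round(3))
R0=R.from_rotvec(get_obs()['tool_rot']).as_matrix();print(R0.round(3))
```

```text
top red [272. 256.] 176 [0.4976 0.1003 0.055 ] [0.4972 0.1    0.0554] [0.029 0.029 0.01 ]
top red [153. 325.] 202 [0.3569 0.3266 0.0547] [0.3578 0.3257 0.0558] [0.029 0.029 0.011]
top red [251. 341.] 192 [0.3292 0.1359 0.0554] [0.33   0.1354 0.0555] [0.029 0.029 0.008]
top red [400. 358.] 203 [ 0.3028 -0.1558  0.0553] [ 0.302  -0.1554  0.0552] [0.028 0.03  0.008]
top green [376. 232.] 119 [ 0.5499 -0.1085  0.0546] [ 0.552  -0.1097  0.0558] [0.029 0.027 0.009]
scene red [387. 158.] 79 [0.3593 0.3237 0.0555] [0.3606 0.3233 0.0549] [0.034 0.03  0.007]
scene red [314. 180.] 94 [0.3321 0.1324 0.0539] [0.3335 0.1328 0.0551] [0.032 0.032 0.01 ]
scene red [188. 222.] 128 [ 0.3038 -0.1586  0.0544] [ 0.3065 -0.1594  0.0551] [0.031 0.029 0.009]
scene red [345. 225.] 131 [0.4983 0.0972 0.0537] [0.5005 0.0967 0.0551] [0.029 0.031 0.009]
scene green [269. 284.] 167 [ 0.5505 -0.1108  0.0546] [ 0.5518 -0.111   0.0555] [0.032 0.03  0.008]
[[-0.964  0.266 -0.001]
 [ 0.266  0.964 -0.002]
 [ 0.    -0.002 -1.   ]]
```

View pics/crop.png

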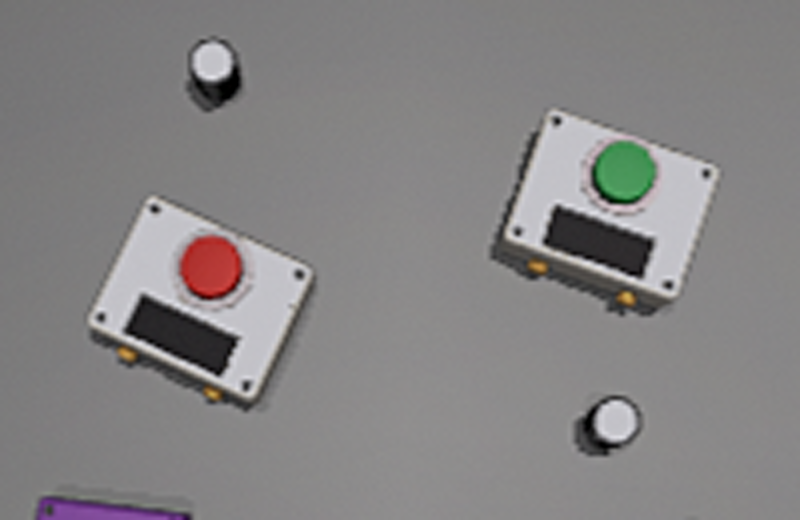

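The crop confirms the white unit with the red cap (crop 211,267) and the white unit with the green cap (crop 624,172). I'll close the fingers and go above red.

Request:
arm_command([
  [[-45.4,-39.7,0,0,0,0],[-45.4,-39.7,0,0,0,0],[-45.4,-39.7,0,0,0,0],[-45.4,-39.7,0,0,0,0],[-45.4,-39.7,0,0,0,0],[-45.4,-39.7,0,0,0,0],[-45.4,-39.7,0,0,0,0],[-45.4,-39.7,0,0,0,0],[-45.4,-39.7,0,0,0,0],[-45.4,-39.7,0,0,0,0],[-45.4,-39.7,0,0,0,0],[-45.4,-39.7,0,0,0,0]],
], gripper=1, force=20)

```text
t: 1.1
tool_pos: [0.4418, 0.1833, 0.2497]
tool_rot: [-0.421, -3.113, -0.0]
contact_force: [0.5, 0.2, -0.1]
opening: -0.0001
grip_force: 0.0
```

Request:
arm_command([
  [[-7.6,-6.6,4,0,0,0],[-7.6,-6.6,8,0,0,0],[-7.6,-6.6,11,0,0,0],[-7.6,-6.6,11,0,0,0],[-7.6,-6.6,11,0,0,0],[-7.6,-6.6,11,0,0,0],[-7.6,-6.6,11,0,0,0]],
])

```text
t: 1.68
tool_pos: [0.4976, 0.1019, 0.1412]
tool_rot: [0.42, 3.112, 0.001]
contact_force: [0.2, 0.8, 0.9]
opening: -0.0001
grip_force: 0.0
```

Run:
```python
from h import *
im,d,P=cloud('wrist');o=get_obs()
print(o['t'],o['tool_pos'],o['contact_force'],o['dq'].round(3) if hasattr(o['dq'],'round') else o['dq'])
cv2.imwrite('pics/w1.png',im)
hsv=cv2.cvtColor(im,cv2.COLOR_BGR2HSV);H,S,V=[hsv[...,i].astype(int) for i in range(3)]
m=((H<8)|(H>172))&(S>130)&(V>60)&(P[...,2]>.05)&(P[...,2]<.062)
k,l,st,c=cv2.connectedComponentsWithStats(m.astype(np.uint8))
for i in range(1,k):
    if st[i,4]>200: p=P[l==i];print(c[i],st[i,4],((p.max(0)+p.min(0))/2).round(4),np.median(p,0).round(4),np.ptp(p,axis=0).round(3))
```

```text
1.7333 [0.49810746 0.10220762 0.14211071] [-0.85469943 -0.20886926  0.86934778] [ 0.009 -0.014 -0.011 -0.002 -0.001 -0.001]
[314.86006547 252.07937807] 2444 [0.4966 0.1003 0.0538] [0.4956 0.1006 0.0553] [0.031 0.031 0.007]
```

View pics/w1.png

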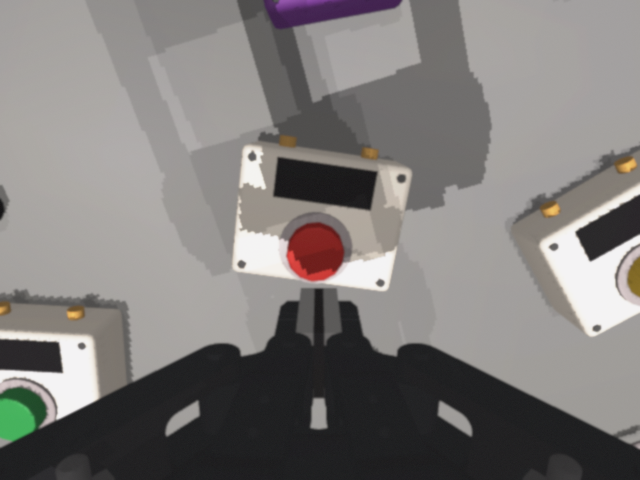

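The wrist view shows the red cap at (315,252), with the closed fingertips at (320,290) just above it. The measurement agrees with the top view to about 2 mm. I'll descend to just above the cap.

Request:
arm_command([
  [[0,-0.2,2.5,0,0,0],[0,-0.2,4.5,0,0,0],[0,-0.2,5.5,0,0,0],[0,-0.2,6.2,0,0,0],[0,-0.2,6.2,0,0,0],[0,-0.2,6.2,0,0,0]],
])

```text
t: 2.23
tool_pos: [0.4973, 0.0999, 0.0792]
tool_rot: [0.42, 3.112, 0.001]
contact_force: [-0.0, 0.3, 0.5]
opening: 0.0
grip_force: 0.0
```

Request:
arm_command([
  [[0,0,0.2,0,0,0],[0,0,0.4,0,0,0],[0,0,0.6,0,0,0],[0,0,0.7,0,0,0],[0,0,0.7,0,0,0]],
])

```text
t: 2.65
tool_pos: [0.4976, 0.0996, 0.0718]
tool_rot: [0.421, 3.111, 0.001]
contact_force: [1.2, 0.6, 2.5]
opening: -0.0002
grip_force: 1.4
```

Request:
arm_command([
  [[0,0,0.15,0,0,0],[0,0,0.3,0,0,0],[0,0,0.4,0,0,0],[0,0,0.5,0,0,0]],
])

```text
t: 2.98
tool_pos: [0.4976, 0.0996, 0.0668]
tool_rot: [0.421, 3.111, 0.001]
contact_force: [1.4, 0.8, 5.7]
opening: 0.0
grip_force: 2.9
```

Request:
arm_command([
  [[0,0,0.1,0,0,0],[0,0,0.15,0,0,0],[0,0,0.15,0,0,0],[0,0,0.15,0,0,0]],
])

```text
t: 3.32
tool_pos: [0.4977, 0.0996, 0.0666]
tool_rot: [0.421, 3.112, 0.0]
contact_force: [-2.3, 0.5, 13.1]
opening: -0.0
grip_force: 6.6
```

The button is at its stop: 13 N and no further travel. I'll release and lift.

Request:
arm_command([
  [[0,0,-0.3,0,0,0],[0,0,-1.2,0,0,0],[0,0,-3,0,0,0],[0,0,-6,0,0,0],[0,0,-8,0,0,0],[0,0,-8,0,0,0],[0,0,-8,0,0,0]],
])

```text
t: 3.9
tool_pos: [0.4967, 0.0995, 0.1451]
tool_rot: [0.421, 3.113, -0.0]
contact_force: [-0.9, 0.4, 0.2]
opening: -0.0001
grip_force: 0.0
```

```bash
cat > m.py <<'E'
from h import *
import sys
im,d,P=cloud('wrist');o=get_obs();print(o['t'],o['tool_pos'],o['contact_force'])
cv2.imwrite(sys.argv[1],im)
hsv=cv2.cvtColor(im,cv2.COLOR_BGR2HSV);H,S,V=[hsv[...,i].astype(int) for i in range(3)]
for n,m in (('red',(H<8)|(H>172)),('green',(H>50)&(H<85))):
    m=m&(S>130)&(V>60)&(P[...,2]>.03)&(P[...,2]<.062)
    k,l,st,c=cv2.connectedComponentsWithStats(m.astype(np.uint8))
    for i in range(1,k):
        if st[i,4]>200: p=P[l==i];print(n,c[i],st[i,4],((p.max(0)+p.min(0))/2).round(4),np.median(p,0).round(4))
E
python3 m.py pics/w2.png
```

```text
3.95 [0.49571101 0.09939795 0.14354414] [ 0.13634681 -0.69649158 -0.16459428]
red [319.70393375 249.71345756] 2415 [0.4964 0.1003 0.0513] [0.4953 0.1006 0.0553]
green [ 24.56464251 409.79872674] 2042 [ 0.5494 -0.1074  0.0512] [ 0.548  -0.1036  0.0551]
```

Red sprang back (cap top at 0.055) and the unit hasn't moved. Next is green.

Request:
arm_command([
  [[-10.7,-18.7,0,0,0,0],[-10.7,-18.7,0,0,0,0],[-10.7,-18.7,0,0,0,0],[-10.7,-18.7,0,0,0,0],[-10.7,-18.7,0,0,0,0],[-10.7,-18.7,0,0,0,0],[-10.7,-18.7,0,0,0,0],[-10.7,-18.7,0,0,0,0],[-10.7,-18.7,0,0,0,0]],
])

```text
t: 4.7
tool_pos: [0.549, -0.1076, 0.1429]
tool_rot: [-0.419, -3.11, -0.002]
contact_force: [-0.3, 0.3, -0.8]
opening: -0.0001
grip_force: 0.0
```

```bash
python3 m.py pics/w3.png
```

```text
4.75 [ 0.54925002 -0.10743966  0.14337302] [-0.08035254 -0.33928588  0.15546873]
green [316.79291553 253.20390554] 2202 [ 0.5488 -0.1087  0.0524] [ 0.5483 -0.1081  0.0553]
```

View pics/w3.png

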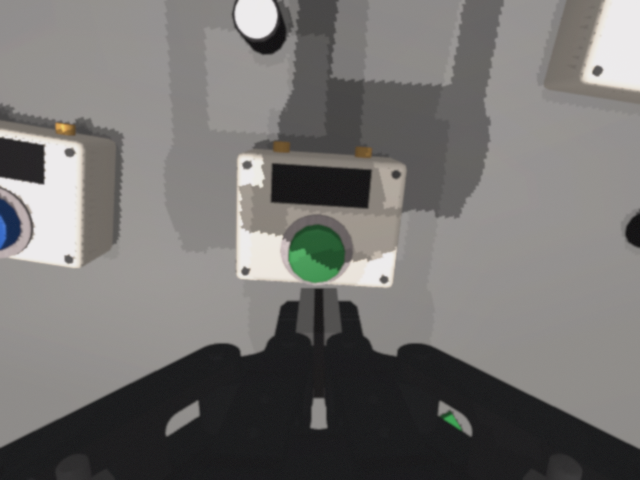

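The green cap is at (317,253), with the fingertips lined up at (320,290). Shift about 1 mm in y and descend to just above it.

Request:
arm_command([
  [[0,-0.1,2.5,0,0,0],[0,-0.1,4.5,0,0,0],[0,-0.1,5.7,0,0,0],[0,-0.1,6.3,0,0,0],[0,-0.1,6.3,0,0,0],[0,-0.1,6.3,0,0,0]],
])

```text
t: 5.25
tool_pos: [0.5501, -0.1096, 0.0819]
tool_rot: [0.42, 3.113, 0.0]
contact_force: [0.6, 0.3, 0.8]
opening: -0.0
grip_force: 0.0
```

Request:
arm_command([
  [[0,0,0.3,0,0,0],[0,0,0.6,0,0,0],[0,0,0.9,0,0,0],[0,0,1.15,0,0,0],[0,0,1.4,0,0,0],[0,0,1.55,0,0,0]],
])

```text
t: 5.75
tool_pos: [0.5508, -0.1104, 0.0669]
tool_rot: [0.421, 3.111, -0.0]
contact_force: [0.0, 1.2, 6.2]
opening: -0.0002
grip_force: 2.9
```

Request:
arm_command([
  [[0,0,0.1,0,0,0],[0,0,0.15,0,0,0],[0,0,0.15,0,0,0],[0,0,0.15,0,0,0]],
])

```text
t: 6.08
tool_pos: [0.5508, -0.1104, 0.0666]
tool_rot: [0.421, 3.112, -0.0]
contact_force: [-2.5, 0.7, 11.2]
opening: 0.0001
grip_force: 5.7
```

Green is at its stop. I'll release and draw back, straight up 20 cm.

Request:
arm_command([
  [[0,0,-0.3,0,0,0],[0,0,-1.2,0,0,0],[0,0,-3,0,0,0],[0,0,-6,0,0,0],[0,0,-9,0,0,0],[0,0,-13,0,0,0],[0,0,-17,0,0,0],[0,0,-20,0,0,0],[0,0,-20,0,0,0],[0,0,-20,0,0,0],[0,0,-20,0,0,0],[0,0,-20,0,0,0]],
])

```text
t: 7.08
tool_pos: [0.5488, -0.1098, 0.262]
tool_rot: [-0.42, -3.109, -0.001]
contact_force: [-0.4, 1.2, 0.3]
opening: 0.0
grip_force: 0.0
```

```bash
python3 m.py pics/w4.png; python3 -c "
from h import *
im,d=get_image('scene');cv2.imwrite('pics/s4.png',im)"
```

```text
7.1333 [ 0.54879412 -0.1098072   0.26194291] [0.21976698 0.72870224 0.09882259]
red [562.85788114  74.53875969] 1548 [0.4965 0.0989 0.0511] [0.4962 0.0971 0.0551]
green [326.08633094 213.93884892] 278 [ 0.5491 -0.107   0.0554] [ 0.5561 -0.1033  0.0553]
```

View pics/s4.png

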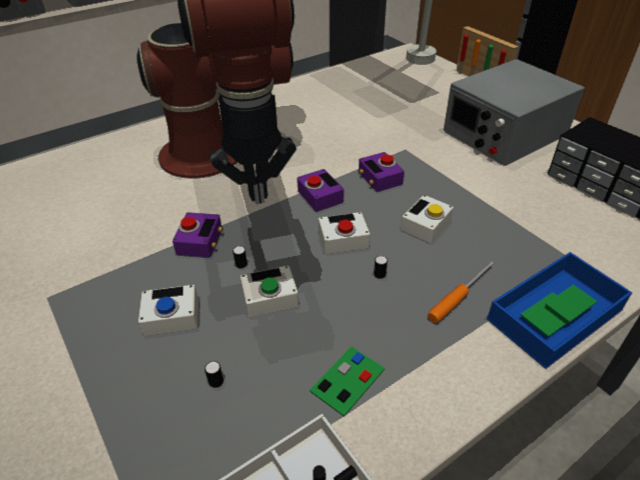

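The scene matches the start: red cap at (345,226) and green at (269,285), both up, nothing moved, and the hand about 19 cm above the buttons.

```bash
python3 -c "
from station import *
print(finish_job())"
```

```text
the job is handed in; nothing more can be done
None
```

I pressed red and then green down to their stops (13 N and 11 N at the wrist), held each for roughly half a second and saw both spring back; nothing else was touched or moved, the hand ended about 19 cm above the buttons, and I handed the job in at about 7 s.

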